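# Put the living-room table in order after the games evening

### The job

The games evening is over: put the things lying on the table away where they belong. Lay both remote controls flat on the floor of the wicker basket, side by side and not on top of each other, put the red deck of cards flat into the empty bay of the wooden card tray, and put both dice on the felt of the dice tray. Set each thing down rather than dropping it, and leave the tea light in its amber glass where it stands.

Things in the scene. Friction and masses are not known exactly. Their poses are not given: they have to be found in the camera images.
- tv_remote_mid (a point): the long black television remote control, lying buttons up: 150 mm long (x) by 42 mm wide (y) by 18 mm high (z), 0.1 kg. The point is its centre, 9 mm above its underside
- stick_remote_mid (a point): the short white remote control of the streaming stick, lying buttons up: 118 mm long (x) by 36 mm wide (y) by 16 mm high (z), 0.06 kg. The point is its centre, 8 mm above its underside
- red_deck_mid (a point): the red cardboard box with a deck of cards, lying flat, stiff: 90 mm long (x) by 64 mm wide (y) by 19 mm high (z), 0.1 kg. The point is its centre, 9.5 mm above its underside
- red_die_mid (a point): the red die with ivory pips, a 25 mm cube, 18 g; the point is its centre, x, y and z square to its faces
- ivory_die_mid (a point): the ivory die with black pips, a 25 mm cube, 18 g; the point is its centre, x, y and z square to its faces
- basket: wicker basket for the remotes, open, fixed on the table: outside 250 (x) by 185 (y) by 45 mm high, walls 9 mm thick (inside 232 by 167 mm), floor 6 mm above the table; a wicker loop sticks out 22 mm at each end (+x, -x). Origin: centre of its underside
- card_tray: dark wooden card tray, fixed, 231 (x) by 94 mm (y); two bays end to end along x, each 106.5 by 82 mm inside, green felt floor 6 mm up, walls to 18 mm. The bay at -x is empty (centre x = -56 mm, y = 0); the one at +x holds a blue deck that stays. Both long walls are cut away to the floor for 52 mm at mid-bay, so fingers pass. Origin: centre of the underside
- dice_tray: the octagonal dice tray of brown leather with a green felt floor, standing fast on the table: 166 mm across the flats outside, 152 mm inside, rim 26 mm high, floor 5 mm above the table. Origin: centre of its underside
- candle_mid (a point): the tea light in its round amber glass, upright, 60 mm across and 55 mm high, loose, 0.2 kg; leave it alone. The point is its centre, 27.5 mm above the table

How it is judged:
By the outcome, as a careful person would: the job done as asked, in the order asked, and still so for the second after the job is handed in, with the robot touching nothing.
It also fails if it takes over 115 s, if anything falls off the work surface, if the arm or the gripper's body presses on something with over 40 N, if the wrist force passes 120 N, or if a joint passes its speed limit or range.

### The arm

A 6-joint arm with a two-finger parallel gripper is mounted at the origin on the work surface. World frame = base frame: x ahead of the robot, y to its left, z up, the work surface at z = 0. Lengths are in m, angles in rad, forces in N, time in s.
With the tool pointing down it reaches from about 0.375 to 0.925 m from the base axis. Payload 5.7 kg.
Tool frame: the origin (TCP) lies between the finger pads; the fingertips stand 11 mm ahead of it and the grasp point (between the pads) lies 8 mm behind it (ctrl.tcp_to_tips is the distance from the TCP to the fingertips, in m); z points along the fingers, y is the line along which they close (so a half turn about z gives the same grasp; the last joint's range is limited). The gripper opens to 85 mm and grips with 20 to 120 N. Pads are 22 mm wide; open, the fingers measure 114 mm over their backs; the gripper's body (76 mm by 85 mm) begins 54 mm behind the grasp point. The pads swing forward as they close: fully open they stand 13 mm farther back than shut.
Start: joints at [-1.323, 0.359, 1.51, -0, 1.272, -0.115], TCP at [0.213, -0.561, 0.242] pointing down, gripper open.
Joint ranges: [-2.97, 2.97], [-1.01, 2.36], [0.21, 2.38], [-0.96, 4.11], [0.2, 2.71], [-2.98, 2.98]. Speed limits (rad/s): [2.39, 2.39, 3.14, 3.14, 3.14, 3.14].

### API

Orientations are given as a rotation vector (axis times angle).
In Python, from plant import sensors, optics, ctrl, spot_in gives the robot as it stands.
- The arm moves only by the shell command python3 -m inch 'ROWS' [FORCE]. ROWS is JSON, a list of rows, each an object with "linear": the shift along the tool's x, y, z in m, a list of three; "delta_rot": the turn, a rotation vector about the tool's x, y, z in rad, a list of three; "fingers": the closure, from -1 (fully open) to 1 (shut). A call has 1 to 20 rows; each row is the pose to reach, as a shift and turn from the pose commanded when the call began, along the tool's axes at that moment; what a row does not reach only later rows make up. A row lasts 1/10 s, in which the tool goes at most 50 mm and 8.59 degrees, less where a joint would pass 70% of its speed; a pose out of reach is approached as far as the arm can. A call with a gripper value outside its range is refused whole. The fingers move at their own pace and stop on an object; FORCE is the grip in N (left out, the last holds). Time passes only in rows, so rows that repeat a pose let the fingers close. It gives the time, the measured TCP pose, the force, the opening and the grip force at its end, in the units of the state.
- sensors.observe(): the state, without advancing time (a new reading comes with each control period).
- optics.grab_frame(name): name is "scene" or "top" or "wrist"; returns (picture, depth): 384x512x3 uint8, blue, green, red; 384x512 float32, m along the optical axis (not along the pixel's ray), 0 where there is no reading.
- optics.calibration(name): a dict with "camera_matrix" (3x3 intrinsics, pixels), "view" (4x4, takes a point from world to camera coordinates); the wrist camera has in their place "tool_from_camera" (4x4, takes a point from camera to tool coordinates, whose origin is the TCP and whose axes are the flange's). Camera axes: x right, y up, looking along -z (the intrinsics and any distortion apply to the point x, -y, -z); pixel columns grow to the right and rows downward; lengths in m; the calibration is good to about 2 mm. The wrist camera is an equidistant fisheye: a pixel r from the principal point sees the ray r / f radians off the axis. A picture is of the moment at which its call begins: read the wrist's pose just before it. calibration takes no time and is no camera call.
- ctrl.sign_off(): hands the job in; it is judged then, once.
Trained networks look in the newest picture that a camera, given by its name, has taken for a name from the list of things; names that differ only in an ending like _2 or _b are one class to them, and where a whole thing is asked for, a point or a joint stands for the part that bears it (a point fixed in the world has none). Each returns a list of dicts, best first, with "p" (0 to 1); they miss things now and then, are a little off and sometimes report something else, mostly with a low value. They report only what shows in the picture. A call takes as long as a camera call.
- spot_in(target, camera): "centre" ([row, column] in pixels, amid what is visible of it).
The state is a dict: "time_s": time; "joint_positions": joint angles; "dq": joint speeds; "tau": joint torques, N m; "tcp_pos": TCP position; "ee_rot": TCP orientation; "force": force on the tool from outside, world axes, zero at the start; "ft_torque": the same for the moment, N m; "grip_width": opening from 0.0 (shut) to 1.0 (fully open); "finger_force": force on a finger pad.
Only numpy, scipy, OpenCV 4.12 (cv2) and the standard library are available. Lean on these libraries where they do the work, as an engineer would, in place of code of your own. Each camera call takes 0.05 s, during which the arm holds its last target. There are 200 camera calls.

## Working session

There is one attempt and no reset: what is moved stays moved. The work goes in short steps, Python scripts to look and compute and a shell command to move; the robot and the scene stay as the last step left them, time stands still between calls to the robot, and variables do not carry over. Pictures are saved under pics/ and viewed, at most 14 in all, crops included, and the job is handed in when it is done.

```bash
ls; mkdir -p pics; python3 - <<'E'
from plant import sensors, optics, ctrl, spot_in
import cv2, numpy as np
s=sensors.observe(); print({k:np.round(v,3).tolist() for k,v in s.items()})
for n in ("top","scene"):
    im,d=optics.grab_frame(n); cv2.imwrite(f"pics/{n}0.png",im); np.save(f"pics/{n}0.npy",d)
    c=optics.calibration(n); print(n,{k:np.round(v,3).tolist() if not isinstance(v,str) else v for k,v in c.items()})
print(optics.calibration("wrist"))
for t in ["tv_remote_mid","stick_remote_mid","red_deck_mid","red_die_mid","ivory_die_mid","basket","card_tray","dice_tray","candle_mid"]:
    print(t,spot_in(t,"top")[:2])
E
```

```text
pics
{'time_s': 0.0, 'joint_positions': [-1.323, 0.359, 1.511, -0.0, 1.273, -0.115], 'dq': [0.0, -0.001, 0.0, -0.001, -0.001, -0.003], 'tau': [0.001, -52.761, -27.862, 0.0, 0.013, 0.0], 'tcp_pos': [0.213, -0.56, 0.241], 'ee_rot': [-3.088, -0.567, 0.0], 'force': [-0.575, 0.211, -0.371], 'ft_torque': [0.03, 0.043, -0.026], 'finger_force': 0.0, 'grip_width': 1.003}
top {'camera_matrix': [[368.697, 0.0, 257.601], [0.0, 368.697, 190.437], [0.0, 0.0, 1.0]], 'view': [[-0.03, -0.999, -0.017, 0.04], [0.981, -0.033, 0.191, -0.562], [-0.191, -0.011, 0.982, -0.812], [0.0, 0.0, 0.0, 1.0]]}
scene {'camera_matrix': [[395.285, 0.0, 247.698], [0.0, 395.285, 190.794], [0.0, 0.0, 1.0]], 'view': [[0.223, 0.975, 0.019, -0.124], [-0.7, 0.147, 0.699, 0.321], [0.679, -0.17, 0.715, -1.489], [0.0, 0.0, 0.0, 1.0]]}
{'camera_matrix': array([[297.31863964,   0.        , 253.56719207],
       [  0.        , 297.31863964, 188.7621086 ],
       [  0.        ,   0.        ,   1.        ]]), 'tool_from_camera': array([[-9.49198841e-04,  9.54596902e-01,  2.97899065e-01,
         7.65929799e-02],
       [ 9.99999345e-01,  1.09672420e-03, -3.28068523e-04,
         1.11251077e-04],
       [-6.39886310e-04,  2.97898558e-01, -9.54597318e-01,
        -1.31457508e-01],
       [ 0.00000000e+00,  0.00000000e+00,  0.00000000e+00,
         1.00000000e+00]])}
tv_remote_mid [{'centre': [165.7, 188.4], 'p': 0.91}, {'centre': [161.2, 271.6], 'p': 0.6}]
stick_remote_mid []
red_deck_mid [{'centre': [230.8, 192.5], 'p': 0.96}]
red_die_mid []
ivory_die_mid [{'centre': [236.9, 289.4], 'p': 0.4}]
basket [{'centre': [201.3, 428.6], 'p': 0.57}]
card_tray [{'centre': [216.0, 110.0], 'p': 0.84}]
dice_tray [{'centre': [162.0, 271.7], 'p': 0.73}]
candle_mid [{'centre': [242.2, 244.9], 'p': 0.96}]
```

View pics/top0.png

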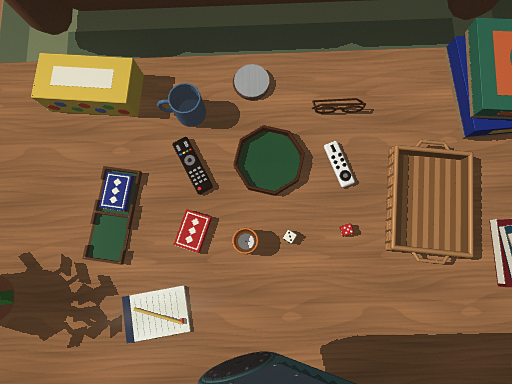

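View pics/scene0.png

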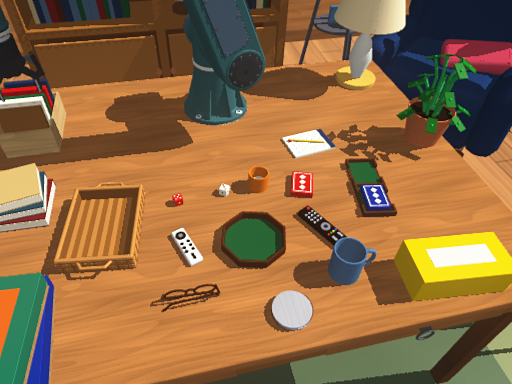

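The top view shows the TV remote at about (row 165, col 190), white stick (164, 340), red deck (231, 193), candle (240, 245), ivory die (237, 290) and red die (230, 347). The dice tray is at (160, 272), the basket at (202, 433), and the card tray at (215, 112) with its empty bay nearest the robot. The scene view agrees with this.

```bash
cat > h.py <<'E'
import numpy as np, cv2
from plant import sensors, optics, ctrl, spot_in
from scipy.spatial.transform import Rotation as R
def rays_fixed(n,px):                       # px: Nx2 (col,row) -> cam pts at unit depth, world
    c=optics.calibration(n);K=np.array(c["camera_matrix"]);V=np.array(c["view"])
    q=(np.atleast_2d(px)-K[:2,2])/K[0,0]
    d=np.c_[q[:,0],-q[:,1],-np.ones(len(q))]
    return -V[:3,:3].T@V[:3,3], d@V[:3,:3]
def at_depth(n,px,dep): o,d=rays_fixed(n,px); return o+d*np.asarray(dep)[:,None]
def at_z(n,px,z): o,d=rays_fixed(n,px); return o+d*((z-o[2])/d[:,2])[:,None]
def wrist_at_z(px,z,s,dz=0):                   # fisheye
    c=optics.calibration("wrist");K=np.array(c["camera_matrix"]);T=np.array(c["tool_from_camera"])
    q=(np.atleast_2d(px).astype(float)-K[:2,2]); r=np.linalg.norm(q,axis=1)+1e-9; th=r/K[0,0]
    d=np.c_[q[:,0]/r*np.sin(th),-q[:,1]/r*np.sin(th),-np.cos(th)]
    Rt=R.from_rotvec(s["ee_rot"]).as_matrix()
    d=d@T[:3,:3].T@Rt.T; o=Rt@T[:3,3]+np.array(s["tcp_pos"])
    return o+d*((z-o[2])/d[:,2])[:,None]
def rect(xy):                               # centre, (long,short) mm, long-axis angle deg
    (c,(w,h),a)=cv2.minAreaRect((xy*1000).astype(np.float32))
    if w<h: w,h,a=h,w,a+90
    return np.round(c,1),np.round((w,h),1),round((a+90)%180-90,1)
def blob(mask,seed):                        # component nearest to seed (col,row)
    n,l,st,ce=cv2.connectedComponentsWithStats(mask.astype(np.uint8))
    ok=[i for i in range(1,n) if st[i,4]>25]
    if not ok: return None
    i=min(ok,key=lambda i:np.hypot(*(ce[i]-seed))); return np.argwhere(l==i)[:,::-1]
E
python3 - <<'E'
from h import *
im=cv2.imread("pics/top0.png");D=np.load("pics/top0.npy")
g=np.argwhere(D>0)[:,::-1]; W=np.zeros(D.shape+(3,)); W[g[:,1],g[:,0]]=at_depth("top",g,D[g[:,1],g[:,0]])
for p in [(220,200),(320,220),(230,110)]:
    w=W[p[1]-4:p[1]+5,p[0]-4:p[0]+5]; print("table",p,w.mean((0,1)).round(4),w[...,2].std().round(4))
H=W[...,2]
for n,sd,zt in [("tv",(190,165),.018),("stick",(340,164),.016),("deck",(193,231),.019),("ivory",(290,237),.025),("red",(347,230),.025),("candle",(245,240),.055),("dtray",(272,160),.026),("basket",(433,202),.045),("ctray",(112,214),.018)]:
    m=np.zeros(H.shape,bool); r=85 if n in("basket","ctray") else 50 if n=="dtray" else 35
    if n in("ivory","red"): r=15
    y0,x0=max(sd[1]-r,0),max(sd[0]-r,0); m[y0:sd[1]+r,x0:sd[0]+r]=1
    lo=.008 if n not in("dtray","basket") else .012
    b=blob(m&(H>lo)&(D>0),sd); 
    if n in("basket","dtray"): b=blob(m&(H>lo),sd)
    pts=W[b[:,1],b[:,0]]; top=pts[pts[:,2]>np.percentile(pts[:,2],50)-.006]
    print(n,len(b),"zmed",np.percentile(pts[:,2],[50,90]).round(4),"rect all",*rect(pts[:,:2]),"top",*rect(top[:,:2]))
E
```

```text
table (220, 200) [0.5525 0.117  0.0011] 0.0016
table (320, 220) [ 4.948e-01 -1.282e-01  3.000e-04] 0.0016
table (230, 110) [0.7803 0.0872 0.0012] 0.0017
tv 969 zmed [0.0187 0.0211] rect all [642.  185.1] [148.5  42.3] 26.7 top [642. 185.] [148.5  42. ] 26.6
stick 672 zmed [0.0164 0.0187] rect all [ 633.6 -181.7] [118.2  38. ] 19.5 top [ 633.5 -181.2] [118.1  36.9] 19.7
deck 1024 zmed [0.02   0.0221] rect all [477.4 183.5] [90.5 64.6] -19.7 top [477.4 183.5] [90.3 64.4] -19.6
ivory 116 zmed [0.0252 0.0275] rect all [456.1 -49.6] [24.9 24.7] -33.8 top [456.1 -49.8] [24.7 24.7] 56.6
red 125 zmed [0.0247 0.0269] rect all [ 468.2 -187. ] [25.2 25. ] -76.5 top [ 468.2 -187.1] [25. 25.] -76.0
candle 432 zmed [0.0238 0.056 ] rect all [447.9  54.8] [59.3 56.4] 44.1 top [447.9  54.8] [59.3 56.4] 44.1
dtray 768 zmed [0.0255 0.0279] rect all [648.   -7.2] [166.4 166.3] 30.2 top [648.   -7.2] [166.4 166.3] 30.2
basket 3395 zmed [0.0433 0.049 ] rect all [ 531.  -388.1] [294.3 192.9] -7.7 top [ 530.9 -388.2] [294.3 192.9] -7.6
ctray 37 zmed [0.0091 0.0101] rect all [507.8 395.7] [24.3 19.6] 81.9 top [507.8 395.7] [24.3 19.6] 81.9
```

```bash
cat >> h.py <<'E'
def plan(xyz,psi=None,tip=None):            # shift/turn in tool axes to reach TCP xyz, tool-x yaw psi (deg)
    s=sensors.observe(); Rt=R.from_rotvec(s["ee_rot"]).as_matrix(); p=np.array(s["tcp_pos"])
    lin=Rt.T@(np.array(xyz)-p); out={"linear":lin.round(4).tolist(),"dist":round(float(np.linalg.norm(lin)),3)}
    if psi is not None:
        a=np.deg2rad(psi); T=np.array([[np.cos(a),np.sin(a),0],[np.sin(a),-np.cos(a),0],[0,0,-1]]).T
        rv=R.from_matrix(Rt.T@T).as_rotvec(); out["rot"]=rv.round(4).tolist()
    print(out)
E
python3 - <<'E'
from h import *
im=cv2.imread("pics/top0.png");D=np.load("pics/top0.npy")
g=np.argwhere(D>0)[:,::-1]; W=np.zeros(D.shape+(3,)); W[g[:,1],g[:,0]]=at_depth("top",g,D[g[:,1],g[:,0]])
H=W[...,2]
print(getattr(ctrl,"tcp_to_tips",None))
from scipy.optimize import minimize
def sdbox(q,hx,hy):
    d=np.abs(q)-[hx,hy]; return np.linalg.norm(np.maximum(d,0),axis=1)+np.minimum(d.max(1),0)
def fit(pts,f,x0,s):
    best=min((minimize(lambda v:np.abs(f((pts-v[:2])@np.array([[np.cos(v[2]),-np.sin(v[2])],[np.sin(v[2]),np.cos(v[2])]]))).clip(0,.012).mean(),np.array(x0)+[0,0,da],method="Nelder-Mead",options=dict(initial_simplex=np.array(x0)+[0,0,da]+np.vstack([np.zeros(3),np.diag([.015,.015,.1])]),maxiter=800)) for da in(-.1,0,.1)),key=lambda r:r.fun)
    return best.x[:2].round(4),np.rad2deg(best.x[2]).round(2),best.fun.round(4)
m=np.zeros(H.shape,bool); m[135:270,380:490]=1
b=np.argwhere(m&(H>.035)); P=W[b[:,0],b[:,1],:2]
print("basket",len(P),fit(P,lambda q:np.abs(sdbox(q,.1205,.088)),(.531,-.388,-.13),0))
m[:]=0; m[158:272,78:148]=1
b=np.argwhere(m&(H>.0125)&(H<.021)); P=W[b[:,0],b[:,1],:2]
def tray(q):
    return np.minimum(np.abs(sdbox(q,.1125,.044)),np.where(np.abs(q[:,1])<.045,np.abs(q[:,0]),1))
c=P.mean(0); print("tray",len(P),c,fit(P,tray,(c[0],c[1],-.2),0))
# felt of empty bay & blue deck by colour
hsv=cv2.cvtColor(im,cv2.COLOR_BGR2HSV)
f=blob(m&(hsv[...,0]>50)&(hsv[...,0]<85)&(hsv[...,1]>90),(110,235)); print("felt",len(f),rect(at_z("top",f,.006)[:,:2]))
f=blob(m&(H>.021),(116,190)); print("blue",len(f),rect(W[f[:,1],f[:,0],:2]))
m[:]=0;m[110:210,220:320]=1
f=blob(m&(hsv[...,0]>50)&(hsv[...,0]<85)&(hsv[...,1]>90),(272,160)); print("dfelt",len(f),rect(at_z("top",f,.005)[:,:2]))
E
```

```text
0.011
basket 2327 (array([ 0.5295, -0.3841]), np.float64(-7.68), np.float64(0.0038))
tray 658 [0.52719657 0.37819008] (array([0.5245, 0.3796]), np.float64(-9.86), np.float64(0.0026))
felt 1253 (array([469.8, 390.5]), array([104. ,  78.8]), -9.6)
blue 961 (array([579.7, 370.7]), array([90.4, 65.1]), -9.1)
dfelt 2452 (array([650.3,  -8. ]), array([147.8, 147.5]), 30.0)
```

```bash
python3 -c "
from h import *
plan((.642,.185,.15),26.7)"
```

```text
{'linear': [0.6659, -0.5451, 0.0923], 'dist': 0.865, 'rot': [-0.0002, -0.0, -0.1032]}
```

View pics/w1.png

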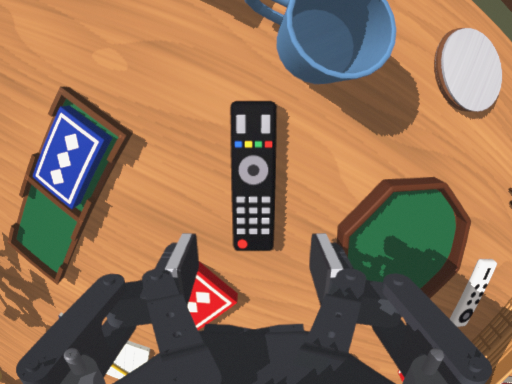

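The wrist view shows the TV remote centred at about (175, 254), lined up with the tool and midway between the fingertips at (240, 190) and (240, 320). Next I measure where the tips are along the tool, using the wrist depth.

```bash
cat >> h.py <<'E'
def wrist_tool(d):                          # all pixels -> tool-frame points (HxWx3)
    c=optics.calibration("wrist");K=np.array(c["camera_matrix"]);T=np.array(c["tool_from_camera"])
    v,u=np.mgrid[:d.shape[0],:d.shape[1]]; q=np.stack([u-K[0,2],v-K[1,2]],-1); r=np.linalg.norm(q,axis=-1)+1e-9; th=r/K[0,0]
    e=np.stack([q[...,0]/r*np.tan(th),-q[...,1]/r*np.tan(th),-np.ones_like(r)],-1)*d[...,None]
    return e@T[:3,:3].T+T[:3,3]
E
python3 - <<'E'
from h import *
s=sensors.observe(); im,d=optics.grab_frame("wrist"); P=wrist_tool(d)
for (c0,c1) in [(170,200),(310,340)]:
    A=P[225:280,c0:c1].reshape(-1,3); A=A[(A[:,2]<.06)&(A[:,2]>-.1)]
    print(len(A),"z pct",np.percentile(A[:,2],[50,90,97,100]).round(4),"x",np.percentile(A[:,0],[3,97]).round(4),"y",np.percentile(A[:,1],[3,97]).round(4))
# remote extents in world via depth
Rt=R.from_rotvec(s["ee_rot"]).as_matrix(); W=P@Rt.T+np.array(s["tcp_pos"])
print("table z",np.median(W[20:60,100:160,2]).round(4))
m=(im.max(2)<70)&(W[...,2]>.008)&(W[...,2]<.03); m[255:]=0; m[:95]=0
b=blob(cv2.morphologyEx(m.astype(np.uint8),cv2.MORPH_CLOSE,np.ones((9,9))),(254,172)); b=b[d[b[:,1],b[:,0]]>0]
w=W[b[:,1],b[:,0]]; w=w[(w[:,2]>.008)&(w[:,2]<.03)]; print(rect(w[:,:2]),np.median(w[:,2]))
E
```

```text
1202 z pct [-0.0145 -0.0002  0.0035  0.0065] x [-0.0068  0.0119] y [-0.0394 -0.0295]
1251 z pct [-0.0149 -0.0009  0.0023  0.0061] x [-0.0064  0.0119] y [0.0298 0.0405]
table z -0.0002
(array([652.5, 190.3]), array([7.8, 7.3]), 26.5) 0.019492809190105792
```

```bash
python3 -m inch '[{"linear":[0,0,0.045],"delta_rot":[0,0,0],"fingers":-0.4},{"linear":[0,0,0.085],"delta_rot":[0,0,0],"fingers":-0.4},{"linear":[0,0,0.115],"delta_rot":[0,0,0],"fingers":-0.4},{"linear":[0,0,0.132],"delta_rot":[0,0,0],"fingers":-0.4},{"linear":[0,0,0.141],"delta_rot":[0,0,0],"fingers":-0.4},{"linear":[0,0,0.141],"delta_rot":[0,0,0],"fingers":-0.4},{"linear":[0,0,0.141],"delta_rot":[0,0,0],"fingers":-0.4},{"linear":[0,0,0.141],"delta_rot":[0,0,0],"fingers":0.3},{"linear":[0,0,0.141],"delta_rot":[0,0,0],"fingers":0.3},{"linear":[0,0,0.141],"delta_rot":[0,0,0],"fingers":0.3},{"linear":[0,0,0.141],"delta_rot":[0,0,0],"fingers":0.3},{"linear":[0,0,0.141],"delta_rot":[0,0,0],"fingers":0.3},{"linear":[0,0,0.141],"delta_rot":[0,0,0],"fingers":0.3}]' 35
python3 - <<'E'
from h import *
plan((.5247,-.4198,.2),-7.7)
s=sensors.observe(); s2=dict(s); s2["tcp_pos"]=[.6416,.1845,.152]
print(wrist_at_z([(254,101),(254,249)],.018,s2).round(4))
E
```

```text
time_s: 4.0
tcp_pos: [0.6434, 0.1851, 0.0131]
ee_rot: [3.056, 0.725, 0.004]
force: [-0.3, -0.6, 6.5]
grip_width: 0.481
finger_force: 36.7
{'linear': [-0.3773, 0.4873, -0.1875], 'dist': 0.644, 'rot': [0.0001, -0.0029, 0.6003]}
[[0.709  0.2174 0.018 ]
 [0.5796 0.1525 0.018 ]]
```

```bash
python3 -m inch '[{"linear":[0,0,-0.02],"delta_rot":[0,0,0],"fingers":0.3},{"linear":[0,0,-0.06],"delta_rot":[0,0,0],"fingers":0.3},{"linear":[0,0,-0.1],"delta_rot":[0,0,0],"fingers":0.3},{"linear":[-0.015,0.02,-0.107],"delta_rot":[0,0,0.03],"fingers":0.3},{"linear":[-0.04,0.053,-0.107],"delta_rot":[0,0,0.08],"fingers":0.3},{"linear":[-0.07,0.09,-0.107],"delta_rot":[0,0,0.13],"fingers":0.3},{"linear":[-0.1,0.129,-0.107],"delta_rot":[0,0,0.18],"fingers":0.3},{"linear":[-0.13,0.168,-0.107],"delta_rot":[0,0,0.23],"fingers":0.3},{"linear":[-0.16,0.207,-0.107],"delta_rot":[0,0,0.28],"fingers":0.3},{"linear":[-0.19,0.245,-0.107],"delta_rot":[0,0,0.33],"fingers":0.3},{"linear":[-0.22,0.284,-0.107],"delta_rot":[0,0,0.38],"fingers":0.3},{"linear":[-0.25,0.323,-0.107],"delta_rot":[0,0,0.43],"fingers":0.3},{"linear":[-0.28,0.362,-0.107],"delta_rot":[0,0,0.48],"fingers":0.3},{"linear":[-0.31,0.4,-0.107],"delta_rot":[0,0,0.53],"fingers":0.3},{"linear":[-0.34,0.439,-0.107],"delta_rot":[0,0,0.57],"fingers":0.3},{"linear":[-0.365,0.471,-0.107],"delta_rot":[0,0,0.6],"fingers":0.3},{"linear":[-0.377,0.487,-0.107],"delta_rot":[0,0,0.6],"fingers":0.3},{"linear":[-0.377,0.487,-0.107],"delta_rot":[0,0,0.6],"fingers":0.3},{"linear":[-0.377,0.487,-0.107],"delta_rot":[0,0,0.6],"fingers":0.3}]'
python3 - <<'E'
from h import *
im,d=optics.grab_frame("wrist"); cv2.imwrite("pics/w2.png",im)
plan((.5247,-.4198,.0195),-7.7)
E
```

```text
time_s: 5.9
tcp_pos: [0.5239, -0.4185, 0.1181]
ee_rot: [-3.133, 0.211, 0.001]
force: [-0.2, -0.3, 0.4]
grip_width: 0.48
finger_force: 35.8
{'linear': [0.001, 0.0022, 0.0986], 'dist': 0.099, 'rot': [-0.0016, 0.0009, 0.001]}
```

View pics/w2.png

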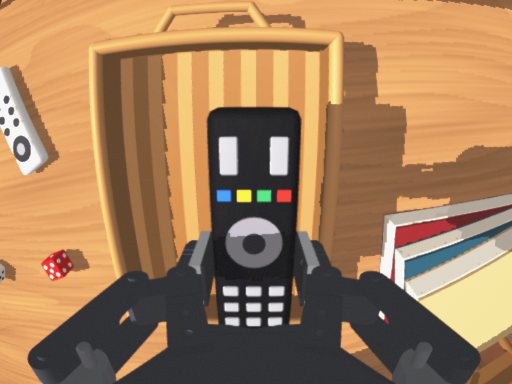

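The wrist view shows the TV remote square with the basket, with its top end at (110, 255). The right basket wall is near col 330, close to the right finger. I check the finger width at rim height before lowering.

```bash
python3 - <<'E'
from h import *
im,d=optics.grab_frame("wrist"); P=wrist_tool(d)
for z0,z1 in [(-.07,-.05),(-.05,-.04),(-.04,-.03),(-.03,-.02),(-.02,0),(0,.02)]:
    m=(P[...,2]>z0)&(P[...,2]<z1)&(np.abs(P[...,0])<.03)&(d>0); y=P[m][:,1]
    print(z0,z1,m.sum(),np.percentile(y,[1,99]).round(3) if m.sum() else "")
s=sensors.observe(); W=P@R.from_rotvec(s["ee_rot"]).as_matrix().T+np.array(s["tcp_pos"])
# right & left wall inner edge, tool y of rim points near x of tool
m=(W[...,2]>.038)&(W[...,2]<.05)&(P[...,0]>.02)&(P[...,0]<.1)&(d>0)
y=P[m][:,1]; print("rim right",np.percentile(y[y>0.02],[2,98]).round(4),"left",np.percentile(y[y<-.02],[2,98]).round(4))
plan((.5252,-.4158,.0195),-7.7)
E
```

```text
-0.07 -0.05 9590 [-0.058  0.058]
-0.05 -0.04 4866 [-0.053  0.053]
-0.04 -0.03 1372 [-0.05  0.05]
-0.03 -0.02 1106 [-0.031  0.031]
-0.02 0 9895 [-0.032  0.032]
0 0.02 185 [-0.032  0.032]
rim right [0.0527 0.0633] left [-0.1216 -0.1118]
{'linear': [0.0009, -0.0015, 0.0986], 'dist': 0.099, 'rot': [-0.0015, 0.0009, 0.0018]}
```

```bash
python3 -m inch '[{"linear":[0,-0.004,0.03],"delta_rot":[0,0,0],"fingers":0.3},{"linear":[0,-0.004,0.06],"delta_rot":[0,0,0],"fingers":0.3},{"linear":[0,-0.004,0.08],"delta_rot":[0,0,0],"fingers":0.3},{"linear":[0,-0.004,0.09],"delta_rot":[0,0,0],"fingers":0.3},{"linear":[0,-0.004,0.095],"delta_rot":[0,0,0],"fingers":0.3},{"linear":[0,-0.004,0.098],"delta_rot":[0,0,0],"fingers":0.3},{"linear":[0,-0.004,0.098],"delta_rot":[0,0,0],"fingers":0.3},{"linear":[0,-0.004,0.098],"delta_rot":[0,0,0],"fingers":0.3}]'
```

```text
time_s: 6.8
tcp_pos: [0.5252, -0.416, 0.0213]
ee_rot: [3.134, -0.21, 0.002]
force: [0.0, 0.1, -0.6]
grip_width: 0.486
finger_force: 35.8
```

```bash
python3 -m inch '[{"linear":[0,0,0.0015],"delta_rot":[0,0,0],"fingers":0.3},{"linear":[0,0,0.0025],"delta_rot":[0,0,0],"fingers":0.3},{"linear":[0,0,0.0025],"delta_rot":[0,0,0],"fingers":0.3},{"linear":[0,0,0.0025],"delta_rot":[0,0,0],"fingers":0.3}]'
```

```text
time_s: 7.2
tcp_pos: [0.525, -0.416, 0.0191]
ee_rot: [3.134, -0.211, 0.002]
force: [-1.6, 0.8, 5.7]
grip_width: 0.482
finger_force: 36.5
```

Contact with the basket floor. Now I release, lift and check.

```bash
python3 -m inch '[{"linear":[0,0,0],"delta_rot":[0,0,0],"fingers":0.0},{"linear":[0,0,0],"delta_rot":[0,0,0],"fingers":-0.2},{"linear":[0,0,0],"delta_rot":[0,0,0],"fingers":-0.2},{"linear":[0,0,0],"delta_rot":[0,0,0],"fingers":-0.2},{"linear":[0,0,-0.02],"delta_rot":[0,0,0],"fingers":-0.2},{"linear":[0,0,-0.06],"delta_rot":[0,0,0],"fingers":-0.2},{"linear":[0,0,-0.1],"delta_rot":[0,0,0],"fingers":-0.25},{"linear":[0,0,-0.13],"delta_rot":[0,0,0],"fingers":-0.25},{"linear":[0,0,-0.13],"delta_rot":[0,0,0],"fingers":-0.25}]'
python3 - <<'E'
from h import *
plan((.6335,-.1815,.13),19.6)
s=sensors.observe();im,d=optics.grab_frame("wrist"); cv2.imwrite("pics/w3.png",im)
P=wrist_tool(d); W=P@R.from_rotvec(s["ee_rot"]).as_matrix().T+np.array(s["tcp_pos"])
m=(W[...,2]>.037)&(W[...,2]<.05)&(P[...,0]>.02)&(P[...,0]<.11)&(d>0); y=P[m][:,1]
print("rim right",np.percentile(y[y>0.02],[2,98]).round(4),"left",np.percentile(y[y<-.02],[2,98]).round(4))
E
```

```text
time_s: 8.1
tcp_pos: [0.5271, -0.4179, 0.1531]
ee_rot: [3.129, -0.21, 0.011]
force: [0.2, -0.4, -0.3]
grip_width: 0.625
finger_force: 0.0
{'linear': [0.0736, -0.2486, 0.0223], 'dist': 0.26, 'rot': [0.0071, -0.006, -0.4762]}
rim right [0.0522 0.0628] left [-0.1224 -0.1124]
```

View pics/w3.png

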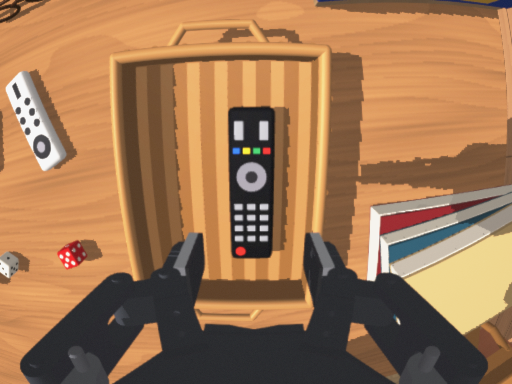

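The TV remote lies flat in the basket at about (182, 252), parallel to the walls, with free space to its left. Now the stick remote.

```bash
python3 -m inch '[{"linear":[0.015,-0.05,0.0],"delta_rot":[0,0,-0.1],"fingers":-0.25},{"linear":[0.03,-0.1,0.0],"delta_rot":[0,0,-0.2],"fingers":-0.25},{"linear":[0.044,-0.15,0.005],"delta_rot":[0,0,-0.3],"fingers":-0.25},{"linear":[0.059,-0.2,0.015],"delta_rot":[0,0,-0.4],"fingers":-0.25},{"linear":[0.07,-0.237,0.022],"delta_rot":[0,0,-0.46],"fingers":-0.25},{"linear":[0.0736,-0.2486,0.022],"delta_rot":[0,0,-0.476],"fingers":-0.25},{"linear":[0.0736,-0.2486,0.022],"delta_rot":[0,0,-0.476],"fingers":-0.25},{"linear":[0.0736,-0.2486,0.022],"delta_rot":[0,0,-0.476],"fingers":-0.25}]'
python3 - <<'E'
from h import *
s=sensors.observe();im,d=optics.grab_frame("wrist")
P=wrist_tool(d); W=P@R.from_rotvec(s["ee_rot"]).as_matrix().T+np.array(s["tcp_pos"])
m=(W[...,2]>.008)&(W[...,2]<.028)&(d>0)&(abs(P[...,1])<.06)&(P[...,0]>-.03); b=blob(m,(254,175))
print(b.min(0),b.max(0),rect(W[b[:,1],b[:,0],:2])); r=spot_in("stick_remote_mid","wrist"); print(r)
plan((.6335,-.1815,.011),19.6)
E
```

```text
time_s: 8.95
tcp_pos: [0.6301, -0.1797, 0.125]
ee_rot: [3.096, 0.534, -0.002]
force: [-0.3, -0.2, -0.2]
grip_width: 0.625
finger_force: 0.0
[236 119] [280 223] (array([ 645.4, -178.4]), array([90. , 36.6]), 19.5)
[{'centre': [181.5, 257.5], 'p': 0.56}]
{'linear': [0.003, 0.0018, 0.1146], 'dist': 0.115, 'rot': [0.0002, 0.0006, -0.0025]}
```

```bash
python3 -m inch '[{"linear":[0.003,0.002,0.04],"delta_rot":[0,0,0],"fingers":-0.25},{"linear":[0.003,0.002,0.075],"delta_rot":[0,0,0],"fingers":-0.25},{"linear":[0.003,0.002,0.1],"delta_rot":[0,0,0],"fingers":-0.25},{"linear":[0.003,0.002,0.11],"delta_rot":[0,0,0],"fingers":-0.25},{"linear":[0.003,0.002,0.114],"delta_rot":[0,0,0],"fingers":-0.25},{"linear":[0.003,0.002,0.114],"delta_rot":[0,0,0],"fingers":-0.25},{"linear":[0.003,0.002,0.114],"delta_rot":[0,0,0],"fingers":-0.25},{"linear":[0.003,0.002,0.114],"delta_rot":[0,0,0],"fingers":0.4},{"linear":[0.003,0.002,0.114],"delta_rot":[0,0,0],"fingers":0.4},{"linear":[0.003,0.002,0.114],"delta_rot":[0,0,0],"fingers":0.4},{"linear":[0.003,0.002,0.114],"delta_rot":[0,0,0],"fingers":0.4},{"linear":[0.003,0.002,0.114],"delta_rot":[0,0,0],"fingers":0.4},{"linear":[0.003,0.002,0.114],"delta_rot":[0,0,0],"fingers":0.4}]' 35
python3 -c "
from h import *
plan((.5357,-.3543,.12),-7.7)"
```

```text
time_s: 10.35
tcp_pos: [0.6354, -0.1803, 0.0134]
ee_rot: [3.094, 0.534, 0.003]
force: [-0.6, -0.3, 6.2]
grip_width: 0.415
finger_force: 36.3
{'linear': [-0.1521, 0.1307, -0.1067], 'dist': 0.227, 'rot': [0.0013, -0.0023, 0.4764]}
```

```bash
python3 -m inch '[{"linear":[0,0,-0.02],"delta_rot":[0,0,0],"fingers":0.4},{"linear":[0,0,-0.06],"delta_rot":[0,0,0],"fingers":0.4},{"linear":[0,0,-0.095],"delta_rot":[0,0,0],"fingers":0.4},{"linear":[-0.02,0.017,-0.107],"delta_rot":[0,0,0.06],"fingers":0.4},{"linear":[-0.05,0.043,-0.107],"delta_rot":[0,0,0.15],"fingers":0.4},{"linear":[-0.08,0.069,-0.107],"delta_rot":[0,0,0.25],"fingers":0.4},{"linear":[-0.11,0.095,-0.107],"delta_rot":[0,0,0.34],"fingers":0.4},{"linear":[-0.14,0.12,-0.107],"delta_rot":[0,0,0.43],"fingers":0.4},{"linear":[-0.152,0.13,-0.107],"delta_rot":[0,0,0.476],"fingers":0.4},{"linear":[-0.152,0.13,-0.107],"delta_rot":[0,0,0.476],"fingers":0.4},{"linear":[-0.152,0.13,-0.107],"delta_rot":[0,0,0.476],"fingers":0.4}]'
python3 - <<'E'
from h import *
s=sensors.observe();im,d=optics.grab_frame("wrist"); cv2.imwrite("pics/w4.png",im)
P=wrist_tool(d); W=P@R.from_rotvec(s["ee_rot"]).as_matrix().T+np.array(s["tcp_pos"])
m=(W[...,2]>.037)&(W[...,2]<.05)&(P[...,0]>.02)&(P[...,0]<.11)&(d>0); y=P[m][:,1]
print("rim right",np.percentile(y[y>0.02],[2,98]).round(4),"left",np.percentile(y[y<-.02],[2,98]).round(4))
plan((.5357,-.3543,.0194),-7.7)
E
```

```text
time_s: 11.45
tcp_pos: [0.5348, -0.3526, 0.1188]
ee_rot: [-3.134, 0.21, -0.0]
force: [-0.4, 0.9, -1.0]
grip_width: 0.41
finger_force: 35.5
rim right [0.1182 0.1279] left [-0.057  -0.0463]
{'linear': [0.0008, 0.0021, 0.0994], 'dist': 0.099, 'rot': [-0.0008, -0.0001, 0.0016]}
```

View pics/w4.png

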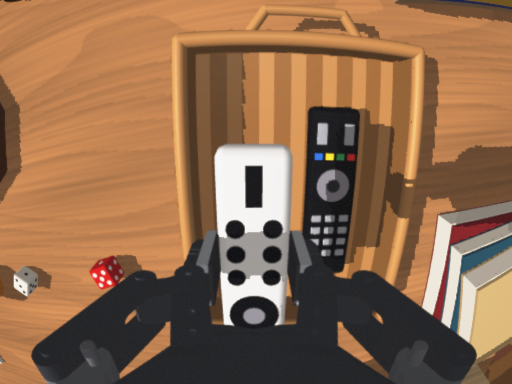

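The stick remote in the grip (215, 255) sits left of the TV remote (190, 333), with a clear gap and parallel to it. I shift 3 mm away from the left wall and lower.

```bash
python3 -m inch '[{"linear":[0,0.003,0.03],"delta_rot":[0,0,0],"fingers":0.4},{"linear":[0,0.003,0.06],"delta_rot":[0,0,0],"fingers":0.4},{"linear":[0,0.003,0.08],"delta_rot":[0,0,0],"fingers":0.4},{"linear":[0,0.003,0.091],"delta_rot":[0,0,0],"fingers":0.4},{"linear":[0,0.003,0.096],"delta_rot":[0,0,0],"fingers":0.4},{"linear":[0,0.003,0.099],"delta_rot":[0,0,0],"fingers":0.4},{"linear":[0,0.003,0.101],"delta_rot":[0,0,0],"fingers":0.4},{"linear":[0,0.003,0.101],"delta_rot":[0,0,0],"fingers":0.4},{"linear":[0,0.003,0.101],"delta_rot":[0,0,0],"fingers":0.4}]'
```

```text
time_s: 12.4
tcp_pos: [0.5351, -0.3564, 0.0194]
ee_rot: [3.134, -0.211, 0.003]
force: [-1.1, 3.0, 6.6]
grip_width: 0.413
finger_force: 36.4
```

```bash
python3 -m inch '[{"linear":[0,0,0],"delta_rot":[0,0,0],"fingers":0.1},{"linear":[0,0,0],"delta_rot":[0,0,0],"fingers":-0.05},{"linear":[0,0,0],"delta_rot":[0,0,0],"fingers":-0.05},{"linear":[0,0,0],"delta_rot":[0,0,0],"fingers":-0.05},{"linear":[0,0,-0.02],"delta_rot":[0,0,0],"fingers":-0.05},{"linear":[0,0,-0.06],"delta_rot":[0,0,0],"fingers":-0.05},{"linear":[0,0,-0.1],"delta_rot":[0,0,0],"fingers":-0.5},{"linear":[0,0,-0.13],"delta_rot":[0,0,0],"fingers":-1},{"linear":[0,0,-0.13],"delta_rot":[0,0,0],"fingers":-1}]'
python3 - <<'E'
from h import *
s=sensors.observe();im,d=optics.grab_frame("wrist"); cv2.imwrite("pics/w5.png",im)
plan((.477,.1835,.15),-19.7)
E
```

```text
time_s: 13.3
tcp_pos: [0.5369, -0.3585, 0.1529]
ee_rot: [3.129, -0.21, 0.012]
force: [1.1, 0.3, 0.2]
grip_width: 0.992
finger_force: 0.0
{'linear': [-0.1305, -0.5283, -0.0017], 'dist': 0.544, 'rot': [0.0023, -0.0048, 0.2096]}
```

View pics/w5.png

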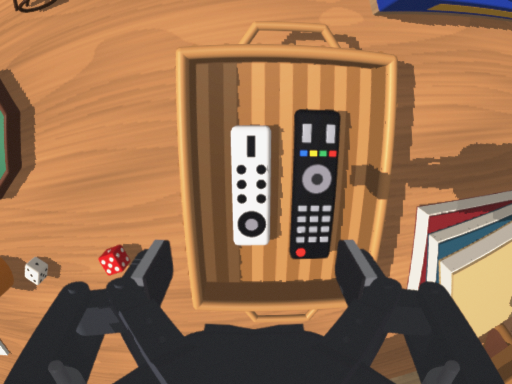

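Both remotes lie flat side by side, the stick at (185, 251) and the TV at (183, 316). Next, the deck.

```bash
python3 -m inch '[{"linear":[-0.005,-0.02,0],"delta_rot":[0,0,0.01],"fingers":-1},{"linear":[-0.015,-0.06,0],"delta_rot":[0,0,0.03],"fingers":-1},{"linear":[-0.027,-0.108,0],"delta_rot":[0,0,0.05],"fingers":-1},{"linear":[-0.039,-0.156,0],"delta_rot":[0,0,0.07],"fingers":-1},{"linear":[-0.05,-0.204,0],"delta_rot":[0,0,0.09],"fingers":-1},{"linear":[-0.062,-0.252,0],"delta_rot":[0,0,0.11],"fingers":-1},{"linear":[-0.074,-0.3,0],"delta_rot":[0,0,0.13],"fingers":-1},{"linear":[-0.086,-0.348,0],"delta_rot":[0,0,0.15],"fingers":-1},{"linear":[-0.098,-0.396,0],"delta_rot":[0,0,0.17],"fingers":-1},{"linear":[-0.11,-0.444,0],"delta_rot":[0,0,0.19],"fingers":-1},{"linear":[-0.121,-0.49,0],"delta_rot":[0,0,0.2],"fingers":-1},{"linear":[-0.128,-0.519,0],"delta_rot":[0,0,0.21],"fingers":-1},{"linear":[-0.1305,-0.528,0],"delta_rot":[0,0,0.21],"fingers":-1},{"linear":[-0.1305,-0.528,0],"delta_rot":[0,0,0.21],"fingers":-1},{"linear":[-0.1305,-0.528,0],"delta_rot":[0,0,0.21],"fingers":-1}]'
python3 - <<'E'
from h import *
s=sensors.observe();im,d=optics.grab_frame("wrist"); cv2.imwrite("pics/w6.png",im)
P=wrist_tool(d); W=P@R.from_rotvec(s["ee_rot"]).as_matrix().T+np.array(s["tcp_pos"])
hsv=cv2.cvtColor(im,cv2.COLOR_BGR2HSV)
m=(W[...,2]>.010)&(W[...,2]<.03)&(d>0)&(abs(P[...,1])<.07)&(P[...,0]>-.06); b=blob(m,(254,200))
print(b.min(0),b.max(0),rect(W[b[:,1],b[:,0],:2]),"tool y",P[b[:,1],b[:,0],1].min().round(4),P[b[:,1],b[:,0],1].max().round(4))
plan((.477,.1835,.012),-19.7)
E
```

```text
time_s: 14.85
tcp_pos: [0.4752, 0.1834, 0.1471]
ee_rot: [3.094, -0.537, -0.002]
force: [0.7, 0.3, -0.0]
grip_width: 0.999
finger_force: 0.0
[218 133] [290 227] (array([476.4, 182.8]), array([90.4, 64.6]), -19.8) tool y -0.0323 0.0323
{'linear': [0.0015, -0.0011, 0.1353], 'dist': 0.135, 'rot': [0.001, 0.0008, -0.0012]}
```

View pics/w6.png

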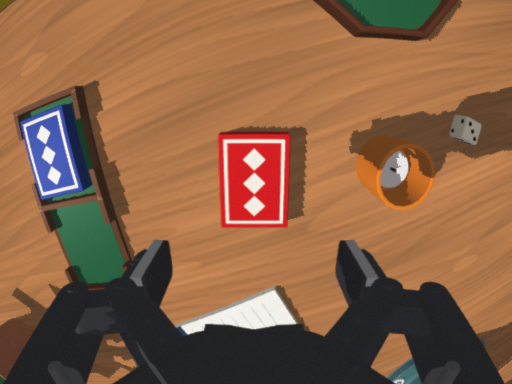

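The deck is centred at (180, 254), square to the tool and midway between the fingers. The candle at (175, 395) is well clear.

```bash
python3 -m inch '[{"linear":[0.001,0,0.045],"delta_rot":[0,0,0],"fingers":-1},{"linear":[0.001,0,0.085],"delta_rot":[0,0,0],"fingers":-1},{"linear":[0.001,0,0.115],"delta_rot":[0,0,0],"fingers":-1},{"linear":[0.001,0,0.132],"delta_rot":[0,0,0],"fingers":-1},{"linear":[0.001,0,0.138],"delta_rot":[0,0,0],"fingers":-1},{"linear":[0.001,0,0.138],"delta_rot":[0,0,0],"fingers":-1},{"linear":[0.001,0,0.138],"delta_rot":[0,0,0],"fingers":-1},{"linear":[0.001,0,0.138],"delta_rot":[0,0,0],"fingers":-0.2},{"linear":[0.001,0,0.138],"delta_rot":[0,0,0],"fingers":-0.2},{"linear":[0.001,0,0.138],"delta_rot":[0,0,0],"fingers":-0.2},{"linear":[0.001,0,0.138],"delta_rot":[0,0,0],"fingers":-0.2},{"linear":[0.001,0,0.138],"delta_rot":[0,0,0],"fingers":-0.2},{"linear":[0.001,0,0.138],"delta_rot":[0,0,0],"fingers":-0.2}]' 35
python3 -c "
from h import *
plan((.4695,.3895,.10),-9.7)"
```

```text
time_s: 16.2
tcp_pos: [0.4774, 0.1842, 0.0111]
ee_rot: [-3.095, 0.537, -0.003]
force: [-0.6, -1.9, 5.6]
grip_width: 0.739
finger_force: 37.9
{'linear': [-0.0765, -0.1907, -0.0888], 'dist': 0.224, 'rot': [-0.0009, -0.0021, -0.1746]}
```

```bash
python3 -m inch '[{"linear":[0,0,-0.02],"delta_rot":[0,0,0],"fingers":-0.2},{"linear":[0,0,-0.055],"delta_rot":[0,0,0],"fingers":-0.2},{"linear":[-0.01,-0.025,-0.085],"delta_rot":[0,0,-0.02],"fingers":-0.2},{"linear":[-0.025,-0.062,-0.089],"delta_rot":[0,0,-0.06],"fingers":-0.2},{"linear":[-0.042,-0.105,-0.089],"delta_rot":[0,0,-0.1],"fingers":-0.2},{"linear":[-0.06,-0.15,-0.089],"delta_rot":[0,0,-0.14],"fingers":-0.2},{"linear":[-0.072,-0.18,-0.089],"delta_rot":[0,0,-0.17],"fingers":-0.2},{"linear":[-0.0765,-0.1907,-0.089],"delta_rot":[0,0,-0.175],"fingers":-0.2},{"linear":[-0.0765,-0.1907,-0.089],"delta_rot":[0,0,-0.175],"fingers":-0.2},{"linear":[-0.0765,-0.1907,-0.089],"delta_rot":[0,0,-0.175],"fingers":-0.2}]'
python3 - <<'E'
from h import *
s=sensors.observe();im,d=optics.grab_frame("wrist"); cv2.imwrite("pics/w7.png",im)
P=wrist_tool(d); W=P@R.from_rotvec(s["ee_rot"]).as_matrix().T+np.array(s["tcp_pos"])
for n,lo,hi in(("deck",s["tcp_pos"][2]-.002,s["tcp_pos"][2]+.02),("blue",.021,.032)):
    hsv=cv2.cvtColor(im,cv2.COLOR_BGR2HSV); col=(hsv[...,0]>100) if n=="blue" else (P[...,1]>-.03)&(P[...,1]<.03)
    m=(W[...,2]>lo)&(W[...,2]<hi)&(d>0)&col; m[300:]=0; b=blob(m,(254,200 if n=="deck" else 80))
    if b is not None: print(n,len(b),b.min(0),b.max(0),rect(W[b[:,1],b[:,0],:2]),"tool",rect(P[b[:,1],b[:,0],:2]))
plan((.4695,.3895,.0175),-9.7)
E
```

```text
time_s: 17.2
tcp_pos: [0.4684, 0.3883, 0.0988]
ee_rot: [3.129, -0.265, -0.001]
force: [0.3, -1.2, -1.4]
grip_width: 0.738
finger_force: 39.8
deck 16407 [186 169] [322 299] (array([478.9, 386.5]), array([68.6, 60. ]), -9.7) tool (array([10.6,  0. ]), array([68.6, 60. ]), 0.0)
blue 2175 [205   0] [298 114] (array([574.6, 371.3]), array([82.4, 64.2]), -9.9) tool (array([107.6,  -1.3]), array([82.4, 64.2]), 0.2)
{'linear': [0.0008, -0.002, 0.0813], 'dist': 0.081, 'rot': [0.0012, 0.0007, -0.0009]}
```

View pics/w7.png

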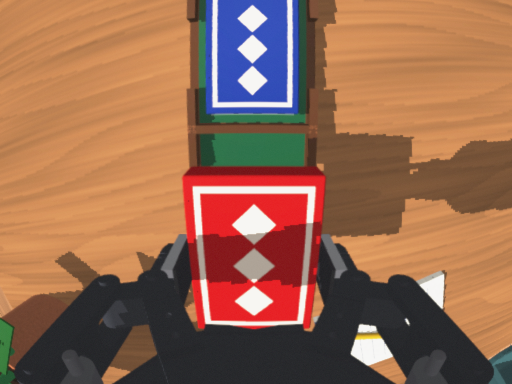

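The deck in the grip is aligned with the tray. The divider is at row 129, and the tray is centred at about col 253. I check the divider's distance ahead.

```bash
python3 - <<'E'
from h import *
s=sensors.observe(); w=wrist_at_z([(254,125),(254,134),(190,110),(317,110)],.018,s)
print(((w-np.array(s["tcp_pos"]))@R.from_rotvec(s["ee_rot"]).as_matrix()).round(4))
E
```

```text
[[ 0.0579  0.0003  0.0808]
 [ 0.0514  0.0003  0.0808]
 [ 0.0696 -0.0455  0.0807]
 [ 0.0695  0.0454  0.0808]]
```

```bash
python3 -m inch '[{"linear":[-0.001,0,0.03],"delta_rot":[0,0,0],"fingers":-0.2},{"linear":[-0.001,0,0.055],"delta_rot":[0,0,0],"fingers":-0.2},{"linear":[-0.001,0,0.07],"delta_rot":[0,0,0],"fingers":-0.2},{"linear":[-0.001,0,0.076],"delta_rot":[0,0,0],"fingers":-0.2},{"linear":[-0.001,0,0.079],"delta_rot":[0,0,0],"fingers":-0.2},{"linear":[-0.001,0,0.081],"delta_rot":[0,0,0],"fingers":-0.2},{"linear":[-0.001,0,0.0825],"delta_rot":[0,0,0],"fingers":-0.2},{"linear":[-0.001,0,0.083],"delta_rot":[0,0,0],"fingers":-0.2},{"linear":[-0.001,0,0.083],"delta_rot":[0,0,0],"fingers":-0.2}]'
```

```text
time_s: 18.15
tcp_pos: [0.4686, 0.39, 0.0172]
ee_rot: [-3.129, 0.265, -0.002]
force: [-0.1, -2.0, 5.3]
grip_width: 0.733
finger_force: 40.4
```

```bash
python3 -m inch '[{"linear":[0,0,0],"delta_rot":[0,0,0],"fingers":-0.6},{"linear":[0,0,0],"delta_rot":[0,0,0],"fingers":-0.8},{"linear":[0,0,0],"delta_rot":[0,0,0],"fingers":-0.8},{"linear":[0,0,0],"delta_rot":[0,0,0],"fingers":-0.8},{"linear":[0,0,-0.02],"delta_rot":[0,0,0],"fingers":-0.8},{"linear":[0,0,-0.06],"delta_rot":[0,0,0],"fingers":-0.8},{"linear":[0,0,-0.1],"delta_rot":[0,0,0],"fingers":-0.6},{"linear":[0,0,-0.13],"delta_rot":[0,0,0],"fingers":-0.4},{"linear":[0,0,-0.13],"delta_rot":[0,0,0],"fingers":-0.2}]'
python3 - <<'E'
from h import *
s=sensors.observe();im,d=optics.grab_frame("wrist"); cv2.imwrite("pics/w8.png",im)
plan((.468,-.187,.14),13.5)
E
```

```text
time_s: 19.05
tcp_pos: [0.4706, 0.3915, 0.1506]
ee_rot: [-3.125, 0.265, -0.011]
force: [0.2, 0.2, 0.2]
grip_width: 0.6
finger_force: 0.0
{'linear': [0.0959, 0.5696, 0.0066], 'dist': 0.578, 'rot': [-0.0028, -0.0044, -0.4048]}
```

View pics/w8.png

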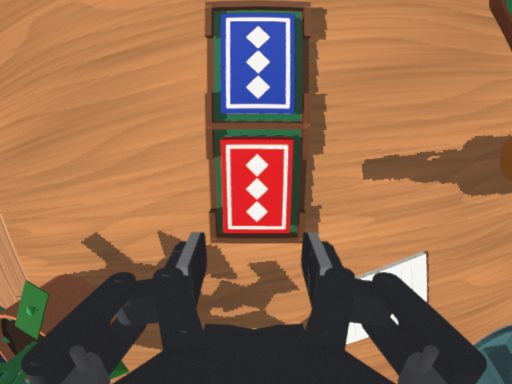

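The red deck lies flat in its bay at (186, 257), clear of all four walls. Next, the red die.

```bash
python3 -m inch '[{"linear":[0.003,0.02,0],"delta_rot":[0,0,-0.015],"fingers":-0.1},{"linear":[0.01,0.06,0],"delta_rot":[0,0,-0.04],"fingers":-0.1},{"linear":[0.018,0.108,0],"delta_rot":[0,0,-0.08],"fingers":-0.1},{"linear":[0.026,0.156,0],"delta_rot":[0,0,-0.12],"fingers":-0.1},{"linear":[0.034,0.204,0],"delta_rot":[0,0,-0.16],"fingers":-0.1},{"linear":[0.042,0.252,0],"delta_rot":[0,0,-0.2],"fingers":-0.1},{"linear":[0.051,0.3,0],"delta_rot":[0,0,-0.24],"fingers":-0.1},{"linear":[0.059,0.348,0],"delta_rot":[0,0,-0.28],"fingers":-0.1},{"linear":[0.067,0.396,0],"delta_rot":[0,0,-0.32],"fingers":-0.1},{"linear":[0.075,0.444,0],"delta_rot":[0,0,-0.35],"fingers":-0.1},{"linear":[0.083,0.492,0],"delta_rot":[0,0,-0.38],"fingers":-0.1},{"linear":[0.091,0.54,0.004],"delta_rot":[0,0,-0.4],"fingers":-0.1},{"linear":[0.095,0.564,0.006],"delta_rot":[0,0,-0.405],"fingers":-0.1},{"linear":[0.096,0.5696,0.006],"delta_rot":[0,0,-0.405],"fingers":-0.1},{"linear":[0.096,0.5696,0.006],"delta_rot":[0,0,-0.405],"fingers":-0.1},{"linear":[0.096,0.5696,0.006],"delta_rot":[0,0,-0.405],"fingers":-0.1}]'
python3 - <<'E'
from h import *
s=sensors.observe();im,d=optics.grab_frame("wrist"); cv2.imwrite("pics/w9.png",im)
P=wrist_tool(d); W=P@R.from_rotvec(s["ee_rot"]).as_matrix().T+np.array(s["tcp_pos"])
m=(W[...,2]>.018)&(W[...,2]<.032)&(d>0)&(abs(P[...,1])<.03)&(abs(P[...,0])<.04); b=blob(m,(254,205))
if b is not None: print(b.min(0),b.max(0),rect(W[b[:,1],b[:,0],:2]),"tool",rect(P[b[:,1],b[:,0],:2]))
print(spot_in("red_die_mid","wrist"))
plan((.468,-.187,.012),13.5)
E
```

```text
time_s: 20.7
tcp_pos: [0.4658, -0.1865, 0.1391]
ee_rot: [-3.118, -0.37, 0.002]
force: [1.0, -0.2, 0.4]
grip_width: 0.551
finger_force: 0.0
[242 171] [270 199] (array([ 468.1, -188. ]), array([24.8, 24.5]), -76.1) tool (array([2.1, 2.2]), array([24.8, 24.5]), 89.6)
[{'centre': [186.0, 257.9], 'p': 0.66}]
{'linear': [0.0017, 0.0013, 0.1275], 'dist': 0.128, 'rot': [-0.0012, 0.0007, 0.0017]}
```

```bash
python3 -m inch '[{"linear":[0.002,0.002,0.045],"delta_rot":[0,0,0],"fingers":-0.1},{"linear":[0.002,0.002,0.085],"delta_rot":[0,0,0],"fingers":-0.1},{"linear":[0.002,0.002,0.11],"delta_rot":[0,0,0],"fingers":-0.1},{"linear":[0.002,0.002,0.122],"delta_rot":[0,0,0],"fingers":-0.1},{"linear":[0.002,0.002,0.126],"delta_rot":[0,0,0],"fingers":-0.1},{"linear":[0.002,0.002,0.126],"delta_rot":[0,0,0],"fingers":-0.1},{"linear":[0.002,0.002,0.126],"delta_rot":[0,0,0],"fingers":-0.1},{"linear":[0.002,0.002,0.126],"delta_rot":[0,0,0],"fingers":0.7},{"linear":[0.002,0.002,0.126],"delta_rot":[0,0,0],"fingers":0.7},{"linear":[0.002,0.002,0.126],"delta_rot":[0,0,0],"fingers":0.7},{"linear":[0.002,0.002,0.126],"delta_rot":[0,0,0],"fingers":0.7},{"linear":[0.002,0.002,0.126],"delta_rot":[0,0,0],"fingers":0.7},{"linear":[0.002,0.002,0.126],"delta_rot":[0,0,0],"fingers":0.7}]' 25
python3 -c "
from h import *
plan((.649,-.035,.11),13.5)"
```

```text
time_s: 22.1
tcp_pos: [0.4698, -0.1899, 0.0149]
ee_rot: [3.119, 0.369, 0.003]
force: [-0.1, 1.4, 8.2]
grip_width: 0.289
finger_force: 26.1
{'linear': [0.2106, -0.1087, -0.0948], 'dist': 0.255, 'rot': [0.0013, -0.0017, -0.0]}
```

```bash
python3 -m inch '[{"linear":[0,0,-0.02],"delta_rot":[0,0,0],"fingers":0.7},{"linear":[0,0,-0.06],"delta_rot":[0,0,0],"fingers":0.7},{"linear":[0.02,-0.01,-0.09],"delta_rot":[0,0,0],"fingers":0.7},{"linear":[0.055,-0.029,-0.095],"delta_rot":[0,0,0],"fingers":0.7},{"linear":[0.095,-0.049,-0.095],"delta_rot":[0,0,0],"fingers":0.7},{"linear":[0.135,-0.07,-0.095],"delta_rot":[0,0,0],"fingers":0.7},{"linear":[0.175,-0.09,-0.095],"delta_rot":[0,0,0],"fingers":0.7},{"linear":[0.203,-0.105,-0.095],"delta_rot":[0,0,0],"fingers":0.7},{"linear":[0.2106,-0.1087,-0.09],"delta_rot":[0,0,0],"fingers":0.7},{"linear":[0.2106,-0.1087,-0.06],"delta_rot":[0,0,0],"fingers":0.7},{"linear":[0.2106,-0.1087,-0.035],"delta_rot":[0,0,0],"fingers":0.7},{"linear":[0.2106,-0.1087,-0.018],"delta_rot":[0,0,0],"fingers":0.7},{"linear":[0.2106,-0.1087,-0.01],"delta_rot":[0,0,0],"fingers":0.7},{"linear":[0.2106,-0.1087,-0.007],"delta_rot":[0,0,0],"fingers":0.7},{"linear":[0.2106,-0.1087,-0.007],"delta_rot":[0,0,0],"fingers":0.7}]'
```

```text
time_s: 23.6
tcp_pos: [0.6482, -0.035, 0.0211]
ee_rot: [-3.12, -0.369, 0.0]
force: [-0.0, -0.5, -0.4]
grip_width: 0.286
finger_force: 25.2
```

```bash
python3 -m inch '[{"linear":[0,0,0.001],"delta_rot":[0,0,0],"fingers":0.7},{"linear":[0,0,0.002],"delta_rot":[0,0,0],"fingers":0.7},{"linear":[0,0,0.0025],"delta_rot":[0,0,0],"fingers":0.7},{"linear":[0,0,0.0025],"delta_rot":[0,0,0],"fingers":0.7}]'
```

```text
time_s: 24.0
tcp_pos: [0.6493, -0.0348, 0.02]
ee_rot: [3.119, 0.37, 0.003]
force: [-1.2, 0.1, 6.7]
grip_width: 0.286
finger_force: 26.1
```

```bash
python3 -m inch '[{"linear":[0,0,0],"delta_rot":[0,0,0],"fingers":0.3},{"linear":[0,0,0],"delta_rot":[0,0,0],"fingers":0.15},{"linear":[0,0,0],"delta_rot":[0,0,0],"fingers":0.15},{"linear":[0,0,0],"delta_rot":[0,0,0],"fingers":0.15},{"linear":[0,0,-0.02],"delta_rot":[0,0,0],"fingers":0.15},{"linear":[0,0,-0.06],"delta_rot":[0,0,0],"fingers":0.15},{"linear":[0,0,-0.1],"delta_rot":[0,0,0],"fingers":0},{"linear":[0,0,-0.12],"delta_rot":[0,0,0],"fingers":-0.1},{"linear":[0,0,-0.12],"delta_rot":[0,0,0],"fingers":-0.1}]'
python3 - <<'E'
from h import *
s=sensors.observe();im,d=optics.grab_frame("wrist"); cv2.imwrite("pics/w10.png",im)
print(spot_in("red_die_mid","wrist"))
plan((.456,-.0497,.14),56.2)
E
```

```text
time_s: 24.9
tcp_pos: [0.651, -0.035, 0.1422]
ee_rot: [3.118, 0.369, 0.011]
force: [0.9, 0.5, -0.9]
grip_width: 0.549
finger_force: 0.0
[{'centre': [191.8, 251.7], 'p': 0.64}]
{'linear': [-0.1905, -0.0302, -0.0018], 'dist': 0.193, 'rot': [0.0001, -0.0003, -0.745]}
```

View pics/w10.png

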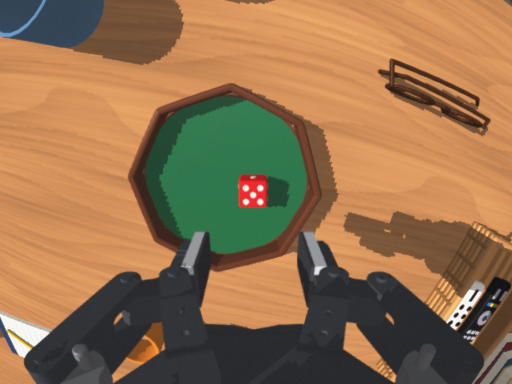

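The red die rests on the felt at (191, 252). Now the ivory die.

```bash
python3 -m inch '[{"linear":[-0.03,-0.005,0],"delta_rot":[0,0,-0.12],"fingers":-0.1},{"linear":[-0.065,-0.01,0],"delta_rot":[0,0,-0.25],"fingers":-0.1},{"linear":[-0.1,-0.016,0],"delta_rot":[0,0,-0.38],"fingers":-0.1},{"linear":[-0.135,-0.022,0],"delta_rot":[0,0,-0.52],"fingers":-0.1},{"linear":[-0.17,-0.027,0],"delta_rot":[0,0,-0.65],"fingers":-0.1},{"linear":[-0.187,-0.03,0],"delta_rot":[0,0,-0.73],"fingers":-0.1},{"linear":[-0.1905,-0.03,0],"delta_rot":[0,0,-0.745],"fingers":-0.1},{"linear":[-0.1905,-0.03,0],"delta_rot":[0,0,-0.745],"fingers":-0.1},{"linear":[-0.1905,-0.03,0],"delta_rot":[0,0,-0.745],"fingers":-0.1}]'
python3 - <<'E'
from h import *
s=sensors.observe();im,d=optics.grab_frame("wrist")
P=wrist_tool(d); W=P@R.from_rotvec(s["ee_rot"]).as_matrix().T+np.array(s["tcp_pos"])
m=(W[...,2]>.018)&(W[...,2]<.032)&(d>0)&(abs(P[...,1])<.03)&(abs(P[...,0])<.04); b=blob(m,(254,205))
if b is not None: print(b.min(0),b.max(0),rect(W[b[:,1],b[:,0],:2]),"tool",rect(P[b[:,1],b[:,0],:2]))
print(spot_in("ivory_die_mid","wrist")); plan((.456,-.0497,.0135),56.2)
E
```

```text
time_s: 25.9
tcp_pos: [0.4575, -0.0501, 0.138]
ee_rot: [2.772, 1.477, 0.001]
force: [0.6, 0.3, -0.9]
grip_width: 0.551
finger_force: 0.0
[237 174] [265 203] (array([455.3, -50. ]), array([25. , 24.7]), 56.7) tool (array([-1.2, -2. ]), array([25. , 24.7]), -0.6)
[{'centre': [188.1, 251.2], 'p': 0.71}]
{'linear': [-0.0006, -0.0016, 0.1247], 'dist': 0.125, 'rot': [0.0007, -0.0005, -0.001]}
```

```bash
python3 -m inch '[{"linear":[-0.001,-0.002,0.045],"delta_rot":[0,0,0],"fingers":-0.1},{"linear":[-0.001,-0.002,0.085],"delta_rot":[0,0,0],"fingers":-0.1},{"linear":[-0.001,-0.002,0.11],"delta_rot":[0,0,0],"fingers":-0.1},{"linear":[-0.001,-0.002,0.12],"delta_rot":[0,0,0],"fingers":-0.1},{"linear":[-0.001,-0.002,0.124],"delta_rot":[0,0,0],"fingers":-0.1},{"linear":[-0.001,-0.002,0.1245],"delta_rot":[0,0,0],"fingers":-0.1},{"linear":[-0.001,-0.002,0.1245],"delta_rot":[0,0,0],"fingers":-0.1},{"linear":[-0.001,-0.002,0.1245],"delta_rot":[0,0,0],"fingers":0.7},{"linear":[-0.001,-0.002,0.1245],"delta_rot":[0,0,0],"fingers":0.7},{"linear":[-0.001,-0.002,0.1245],"delta_rot":[0,0,0],"fingers":0.7},{"linear":[-0.001,-0.002,0.1245],"delta_rot":[0,0,0],"fingers":0.7},{"linear":[-0.001,-0.002,0.1245],"delta_rot":[0,0,0],"fingers":0.7},{"linear":[-0.001,-0.002,0.1245],"delta_rot":[0,0,0],"fingers":0.7}]' 25
python3 -c "
from h import *
plan((.645,.022,.11),56.2)"
```

```text
time_s: 27.3
tcp_pos: [0.4548, -0.0499, 0.0148]
ee_rot: [2.77, 1.479, 0.003]
force: [-0.7, -0.3, 6.8]
grip_width: 0.286
finger_force: 26.4
{'linear': [0.1656, 0.1183, -0.0948], 'dist': 0.225, 'rot': [0.002, -0.0008, -0.0001]}
```

```bash
python3 -m inch '[{"linear":[0,0,-0.02],"delta_rot":[0,0,0],"fingers":0.7},{"linear":[0,0,-0.06],"delta_rot":[0,0,0],"fingers":0.7},{"linear":[0.01,0.007,-0.09],"delta_rot":[0,0,0],"fingers":0.7},{"linear":[0.035,0.025,-0.095],"delta_rot":[0,0,0],"fingers":0.7},{"linear":[0.067,0.048,-0.095],"delta_rot":[0,0,0],"fingers":0.7},{"linear":[0.1,0.071,-0.095],"delta_rot":[0,0,0],"fingers":0.7},{"linear":[0.133,0.095,-0.095],"delta_rot":[0,0,0],"fingers":0.7},{"linear":[0.158,0.113,-0.095],"delta_rot":[0,0,0],"fingers":0.7},{"linear":[0.1656,0.1183,-0.09],"delta_rot":[0,0,0],"fingers":0.7},{"linear":[0.1656,0.1183,-0.06],"delta_rot":[0,0,0],"fingers":0.7},{"linear":[0.1656,0.1183,-0.035],"delta_rot":[0,0,0],"fingers":0.7},{"linear":[0.1656,0.1183,-0.018],"delta_rot":[0,0,0],"fingers":0.7},{"linear":[0.1656,0.1183,-0.01],"delta_rot":[0,0,0],"fingers":0.7},{"linear":[0.1656,0.1183,-0.007],"delta_rot":[0,0,0],"fingers":0.7},{"linear":[0.1656,0.1183,-0.006],"delta_rot":[0,0,0],"fingers":0.7},{"linear":[0.1656,0.1183,-0.005],"delta_rot":[0,0,0],"fingers":0.7},{"linear":[0.1656,0.1183,-0.0045],"delta_rot":[0,0,0],"fingers":0.7},{"linear":[0.1656,0.1183,-0.0045],"delta_rot":[0,0,0],"fingers":0.7},{"linear":[0.1656,0.1183,-0.0045],"delta_rot":[0,0,0],"fingers":0.7}]'
```

```text
time_s: 29.2
tcp_pos: [0.645, 0.022, 0.0199]
ee_rot: [2.77, 1.479, 0.002]
force: [-1.8, -0.1, 6.7]
grip_width: 0.288
finger_force: 26.4
```

Contact on the felt. I release and lift, then back away for a final view.

```bash
python3 -m inch '[{"linear":[0,0,0],"delta_rot":[0,0,0],"fingers":0.3},{"linear":[0,0,0],"delta_rot":[0,0,0],"fingers":0.15},{"linear":[0,0,0],"delta_rot":[0,0,0],"fingers":0.15},{"linear":[0,0,0],"delta_rot":[0,0,0],"fingers":0.15},{"linear":[0,0,-0.02],"delta_rot":[0,0,0],"fingers":0.15},{"linear":[0,0,-0.06],"delta_rot":[0,0,0],"fingers":0.15},{"linear":[0,0,-0.1],"delta_rot":[0,0,0],"fingers":0.15},{"linear":[0,0,-0.15],"delta_rot":[0,0,0],"fingers":0.15},{"linear":[-0.04,0,-0.18],"delta_rot":[0,0,0],"fingers":0.15},{"linear":[-0.08,0,-0.2],"delta_rot":[0,0,0],"fingers":0.15},{"linear":[-0.1,0,-0.2],"delta_rot":[0,0,0],"fingers":0.15},{"linear":[-0.1,0,-0.2],"delta_rot":[0,0,0],"fingers":0.15},{"linear":[-0.1,0,-0.2],"delta_rot":[0,0,0],"fingers":0.15}]'
python3 - <<'E'
from h import *
a,_=optics.grab_frame("wrist"); b,_=optics.grab_frame("scene")
cv2.imwrite("pics/fin.png",cv2.resize(np.vstack([a[:, :],b]),(400,600),interpolation=cv2.INTER_AREA)); cv2.imwrite("pics/finb.png",b)
print(spot_in("red_die_mid","wrist"),spot_in("ivory_die_mid","wrist"),spot_in("candle_mid","scene"))
E
```

```text
time_s: 30.5
tcp_pos: [0.5886, -0.061, 0.2182]
ee_rot: [-2.772, -1.478, -0.001]
force: [1.3, -0.3, 0.4]
grip_width: 0.425
finger_force: 0.0
[{'centre': [119.4, 283.8], 'p': 0.63}] [{'centre': [77.8, 252.1], 'p': 0.71}, {'centre': [341.8, 356.4], 'p': 0.67}, {'centre': [100.6, 270.3], 'p': 0.22}] [{'centre': [177.3, 258.6], 'p': 0.8}]
```

View pics/fin.png

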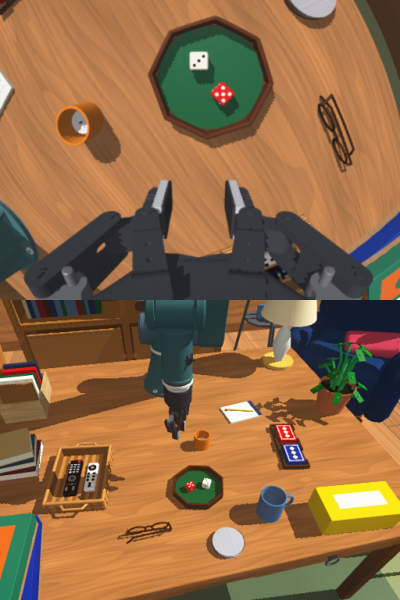

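Both dice are on the felt (wrist half at (60, 199) and (94, 222)). In the scene half, both remotes lie flat in the basket, the red deck is in its bay, and the candle is unmoved. The gripper is clear of everything.

```bash
python3 -c "
from plant import ctrl
print(ctrl.sign_off())"
```

```text
the job is handed in; nothing more can be done
None
```

Both remotes lie side by side in the basket, the red deck is in its bay, both dice are on the felt, the tea light was left alone, and the job was handed in at about 31 s.

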